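Clamp the acetate blank in the bench vise

TASK

Slide the amber acetate blank along the vise bed until its far end is home against the steel end stop, then turn the crank clockwise so that the sliding jaw closes and clamps it firmly against the fixed jaw. Keep turning until the sprung red jaw face is pressed most of the way back into the jaw, but do not force the crank once it is home; then let go, leaving the blank clamped against the stop and the other things on the bench where they are.

Things in the scene. Friction and masses are not known exactly. Their poses are not given: they have to be found in the camera images.
- vise: Green bench vise, fixed to the bench. Origin: on the bench top under the middle of the jaws; +x: the way the blank slides home, away from the robot; +y: from the fixed jaw to the sliding jaw and crank. Flat bed x -195 to 50, y -160 to 100 mm, top 25 mm above the bench. Grey gearbox (100 x 90 mm, centre x -20, y 150 mm, top at 95 mm) carries the crank.
- end_stop (a point): Middle of the steel end stop's face towards the robot, at bed height; the face lies across the bed (150 mm along the vise's y, 22 mm high), at x = 65 mm of the vise.
- fixed_jaw: Fixed steel jaw on the bed, 110 mm along x, 30 mm thick along y, 35 mm high; its place across the bed varies. Origin: centre of its underside, on the bed. Its clamping face is at its own y = +15 mm, facing +y, parallel to the vise's x axis.
- amber_blank: The amber acetate blank with dark brown streaks, a slab 130 mm (its x) by 55 mm (its y) by 24 mm thick, about 0.2 kg, lying flat on the vise bed at the robot's side of the jaws. Origin: centre of its underside. Home against the stop, its origin is at x = 0 of the vise.
- crank_axis (a point): On the crank's vertical axis, on top of its hub, 113 mm above the bench. A full clockwise turn (from above) moves the sliding jaw (dark steel, 100 mm along x, top 61 mm above the bench) 60 mm along the vise's -y. A red face, 100 x 12 x 35 mm, stands 14 mm in front of it on springs of 1.5 N/mm. It starts some 45 to 80 mm short of a seated blank.
- knob (a point): Middle of the top of the crank's upright black knob, a free-spinning sleeve 22 mm across, 62 mm tall, 60 mm off the crank axis; top 171 mm, foot 109 mm above the bench. Push it round clockwise: 5 N turns it freely, growing to 8 N from the red face meeting the blank to the face pressed right back, then stiff; more than 20 N marks the blank. It stays where left.
- black_blank: A black acetate blank, 130 x 55 x 24 mm, lying on the bench: leave alone. Origin: centre of its underside.
- polish_jar: A jar with a white cap, 70 mm wide, 75 mm tall: leave alone. Origin: centre of its underside.
- spray_can: A blue can, 56 mm wide, 160 mm tall: leave alone. Origin: centre of its underside.
- screwdriver: A screwdriver, 180 mm long, lying on the bench: leave alone. Origin: its middle, on the bench.
- brush: A brush, 190 mm long, lying on the bench: leave alone. Origin: its middle, on the bench.
There are look-alikes about, which are no part of the job. Of the things like the amber_blank, leave any that is green or pink; of the rest the larger one is meant.

How it is judged:
On the way, in this order (a step that is already met when the one before it is completed fails the run):
1. the amber blank lies flat on the bed with its far end within 5 mm of the end stop (x of amber_blank in the frame of vise above -0.005 m and z of amber_blank in the frame of vise below 0.029 m), for 0.2 s.
2. the sliding jaw clamps the blank against the fixed jaw with more than 12 N (red face pressed back more than half-way) (contact force between amber_blank and fixed_jaw above 12 N), for 0.3 s.
At the end, for the whole second after the job is handed in: The amber blank lies flat on the bed at rest, its far end within 6 mm of the end stop and square to the jaws within 0.05 rad, clamped between the jaws with more than 12 N (red face pressed back more than half-way) (contact force between amber_blank and fixed_jaw above 12 N and x of amber_blank in the frame of vise above -0.006 m and z of amber_blank in the frame of vise below 0.029 m and angle between the x axis of amber_blank and the x axis of vise, either way round below 0.05 rad and linear speed of amber_blank below 0.01 m/s); the robot touches nothing.
It fails at once if the crank was forced: the blank was squeezed against the fixed jaw with more than 120 N (contact force between amber_blank and fixed_jaw above 120 N).
It fails at once if something else on the bench was moved by more than 20 mm (distance of any of black_blank, polish_jar, spray_can, screwdriver, brush from where it was at the start of the episode above 0.02 m).
It also fails if it takes over 70 s, if anything falls off the work surface, if the arm or the gripper's body presses on something with over 40 N, if the wrist force passes 120 N, or if a joint passes its speed limit or range.

ROBOT

A 7-joint arm with a two-finger parallel gripper is mounted at the origin on the work surface. World frame = base frame: x ahead of the robot, y to its left, z up, the work surface at z = 0. Lengths are in m, angles in rad, forces in N, time in s.
With the tool pointing down it reaches from about 0.4 to 0.85 m from the base axis. Payload 4.5 kg.
Tool frame: the origin (TCP) lies between the finger pads; the fingertips stand 11 mm ahead of it and the grasp point (between the pads) lies 8 mm behind it; z points along the fingers, y is the direction in which the jaws open and shut (so a half turn about z gives the same grasp; the last joint's range is limited). The gripper opens to 85 mm and grips with 20 to 120 N. Pads are 22 mm wide; open, the fingers measure 114 mm over their backs; the gripper's body (76 mm by 85 mm) begins 54 mm behind the grasp point. The pads swing forward as they close: fully open they stand 13 mm farther back than shut.
Start: joints at [1.206, 0.689, -0.195, 1.565, 0.157, 0.902, -0.215], TCP at [0.243, -0.576, 0.242] pointing down, gripper open.
Joint ranges: [-3.01, 3.01], [-0.46, 2.08], [-1.47, 1.51], [0.13, 2.56], [-1, 4.14], [0.04, 2.09], [-2.66, 2.66]. Speed limits (rad/s): [2.57, 2.57, 3.14, 3.14, 3.14, 3.14, 3.14].

INTERFACE

Orientations are given as a 3x3 rotation matrix whose columns are the frame's x, y, z axes.
In Python, from plant import env gives the robot as it stands.
- The arm moves only by the tool send_rows, never from a script. Its argument "series" is a list of rows, each a list of 6 numbers: the shift along the tool's x, y, z in m, then the turn, a rotation vector about the tool's x, y, z in rad. In form: [[dx, dy, dz, wx, wy, wz], ...]. A call has exactly 10 rows; each row shifts and turns the commanded pose from where the row before left it, along the tool's axes as they then stand; what a row does not reach is not made up. A row lasts 1/8 s, in which the tool goes at most 62.5 mm and 10.7 degrees, less where a joint would pass 70% of its speed; a pose out of reach is approached as far as the arm can. A call is refused whole if a number of a shift passes 0.0625 or a number of a turn 0.188, either way. A call with a gripper value outside its range is refused whole. "fingers" is the finger opening in m, from 0 to 0.0854, set as the call begins (left out, the last holds). The fingers move at their own pace and stop on an object; "grip_force" is the grip in N (left out, the last holds). Time passes only in rows, so rows that do not move let the fingers close, or fill a call up. It gives the time, the measured TCP pose, the force and the opening at its end, in the units of the state.
- env.get_state(): the state, without advancing time (a new reading comes with each control period).
- env.grab_frame(name): name is "scene" or "top" or "wrist"; returns a dict with "pixels" (400x640x3 uint8, blue, green, red), "mtx" (3x3 intrinsics, pixels), "R" (3x3) and "t" (3): a world point X has camera coordinates R X + t. Camera axes: x right, y down, z forward; pixel columns grow to the right and rows downward; lengths in m; the calibration is good to about 2 mm. A picture is of the moment at which its call begins. There is no depth.
- env.job_done(): hands the job in, once; it reports no verdict.
The state is a dict: "time": time; "joints": joint angles; "qvel": joint speeds; "joint_efforts": joint torques, N m; "tool_pos": TCP position; "eef_rot": TCP orientation; "force": force on the tool from outside, world axes, zero at the start; "wrist_torque": the same for the moment, N m; "grip_width": finger opening in m.
Only numpy, scipy, OpenCV 4.12 (cv2) and the standard library are available. Lean on these libraries where they do the work, as an engineer would, in place of code of your own. Each camera call takes 0.05 s, during which the arm holds its last target. There are 200 camera calls.

## Working session

There is one attempt and no reset: what is moved stays moved. The work goes in short steps, Python scripts to look and compute and a tool call to move; the robot and the scene stay as the last step left them, time stands still between calls to the robot, and variables do not carry over. Pictures are saved under pics/ and viewed, about 8 in all and at most 12, crops included, and the job is handed in when it is done.

Besides the shell and the picture viewer there is one more tool, called as name([rows], argument=value, ...), one row to a line, values as JSON. send_rows: Moves the arm, as the interface text tells. Its arguments: {"type":"object","properties":{"series":{"type":"array","items":{"type":"array","items":{"type":"number"}}},"fingers":{"type":"number"},"grip_force":{"type":"number"}},"required":["series"]}

```bash
ls; mkdir -p pics; cat > h.py <<'E'
import numpy as np, cv2
from plant import env
def grab(n,save=None):
    f=env.grab_frame(n)
    if save: cv2.imwrite('pics/'+save,f['pixels'])
    return f
def ray(f,u,v,z):
    R=np.array(f['R']);t=np.array(f['t']);K=np.array(f['mtx'])
    c=-R.T@t; d=R.T@np.linalg.solve(K,[u,v,1.])
    return c+d*(z-c[2])/d[2]
def proj(f,X):
    p=np.array(f['mtx'])@(np.array(f['R'])@np.array(X)+np.array(f['t']));return p[:2]/p[2]
E
python3 - <<'E'
from h import *
for n in('top','scene'):
    f=grab(n,n+'0.png'); print(n,-np.array(f['R']).T@f['t'])
s=env.get_state();print({k:np.round(v,3).tolist() for k,v in s.items()})
E
```

```text
pics
top [ 0.42283761 -0.03514095  1.25763858]
scene [1.28596716 0.22282127 1.08670142]
{'time': 0.1, 'joints': [1.206, 0.69, -0.195, 1.566, 0.157, 0.902, -0.215], 'qvel': [0.001, -0.003, -0.001, -0.002, -0.0, -0.0, -0.002], 'joint_efforts': [-0.004, -54.06, -1.271, -15.898, 0.009, 0.004, 0.0], 'tool_pos': [0.242, -0.575, 0.242], 'eef_rot': [[0.921, 0.388, -0.001], [0.388, -0.921, 0.002], [-0.0, -0.002, -1.0]], 'force': [0.049, 0.007, 0.721], 'wrist_torque': [-0.005, 0.015, 0.027], 'grip_width': 0.086}
```

View pics/top0.png

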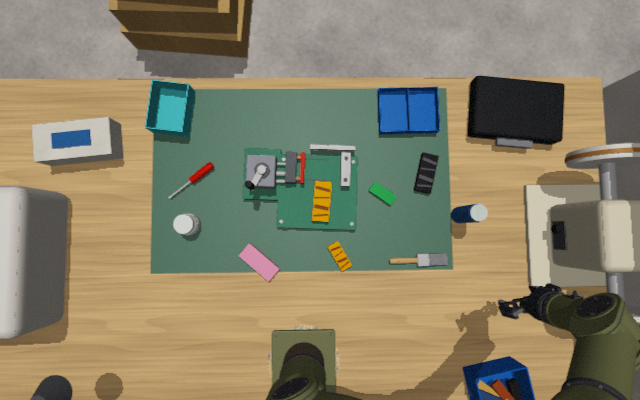

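View pics/scene0.png

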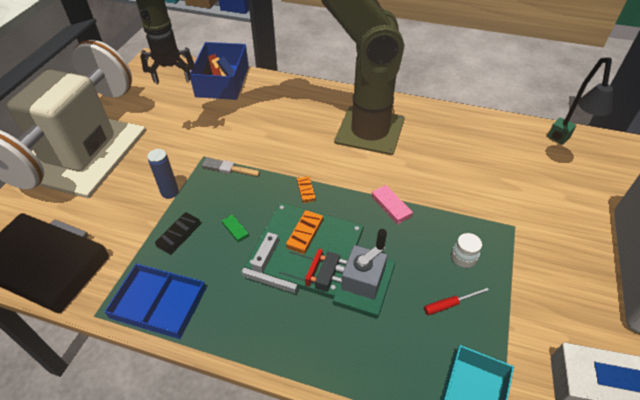

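The amber blank could be confused with five things in the top view:
- large amber with streaks on the bed (321,202)
- small amber on the mat (340,257)
- green (382,193)
- pink (259,262)
- black (426,173)

I choose the one at (321,202): it is the larger amber one and lies on the bed. The knob is near (250,184), the stop near (332,148) and the fixed jaw near (346,168). Next is a close crop to check this, plus measurements.

```bash
python3 - <<'E'
from h import *
f=grab('top');im=f['pixels']
c=im[135:240,235:370];cv2.imwrite('pics/crop1.png',cv2.resize(c,None,fx=5.5,fy=5.5,interpolation=cv2.INTER_CUBIC))
hsv=cv2.cvtColor(im,cv2.COLOR_BGR2HSV)
def comps(lo,hi,z,name,roi=(135,280,235,370)):
    m=cv2.inRange(hsv,lo,hi);k=np.zeros_like(m);k[roi[0]:roi[1],roi[2]:roi[3]]=m[roi[0]:roi[1],roi[2]:roi[3]]
    k=cv2.morphologyEx(k,cv2.MORPH_CLOSE,np.ones((5,5)))
    for q in cv2.findContours(k,0,2)[0]:
        if cv2.contourArea(q)<25: continue
        b=cv2.boxPoints(cv2.minAreaRect(q)); w=np.array([ray(f,*p,z)[:2] for p in b])
        print(name,cv2.minAreaRect(q),'\n',w.round(4).tolist(),w.mean(0).round(4),np.linalg.norm(w-np.roll(w,1,0),axis=1).round(3))
comps((8,150,150),(25,255,255),.049,'amber')
comps((0,150,120),(5,255,255),.06,'red')
comps((0,0,150),(180,60,255),.05,'steel')
comps((0,0,0),(180,255,40),.171,'black')
for p in [(303,365)]: print(ray(f,*p,0))
E
```

```text
amber ((339.42742919921875, 255.8756561279297), (28.720643997192383, 12.236865997314453), 59.74356460571289) 
 [[0.3732, -0.0794], [0.3923, -0.1135], [0.3129, -0.1584], [0.294, -0.1243]] [ 0.3431 -0.1189] [0.091 0.039 0.091 0.039]
amber ((321.4172668457031, 200.9931182861328), (17.107370376586914, 39.778785705566406), 4.763641834259033) 
 [[0.4584, -0.0303], [0.5864, -0.0424], [0.5812, -0.0976], [0.4531, -0.085]] [ 0.5198 -0.0638] [0.055 0.129 0.055 0.129]
red ((302.1803894042969, 167.0309295654297), (3.632612705230713, 30.10527992248535), 2.602562189102173) 
 [[0.5805, 0.0053], [0.6781, -0.0], [0.6774, -0.0117], [0.5799, -0.0063]] [ 0.629  -0.0032] [0.012 0.098 0.012 0.098]
steel ((266.0, 169.5), (29.0, 38.0), 90.0) 
 [[0.6716, 0.1752], [0.6705, 0.0524], [0.5758, 0.053], [0.5771, 0.1751]] [0.6238 0.1139] [0.095 0.123 0.095 0.122]
steel ((331.2385559082031, 164.159912109375), (45.241878509521484, 40.18333435058594), 4.085616588592529) 
 [[0.5796, -0.0188], [0.711, -0.0295], [0.6991, -0.1766], [0.5676, -0.1647]] [ 0.6393 -0.0974] [0.146 0.132 0.148 0.132]
black ((249.70001220703125, 185.40000915527344), (8.800000190734863, 5.400000095367432), 36.869895935058594) 
 [[0.5591, 0.1611], [0.5716, 0.1517], [0.5559, 0.1314], [0.5435, 0.1408]] [0.5575 0.1463] [0.026 0.016 0.026 0.016]
[-0.01008467  0.00208355  0.        ]
```

View pics/crop1.png

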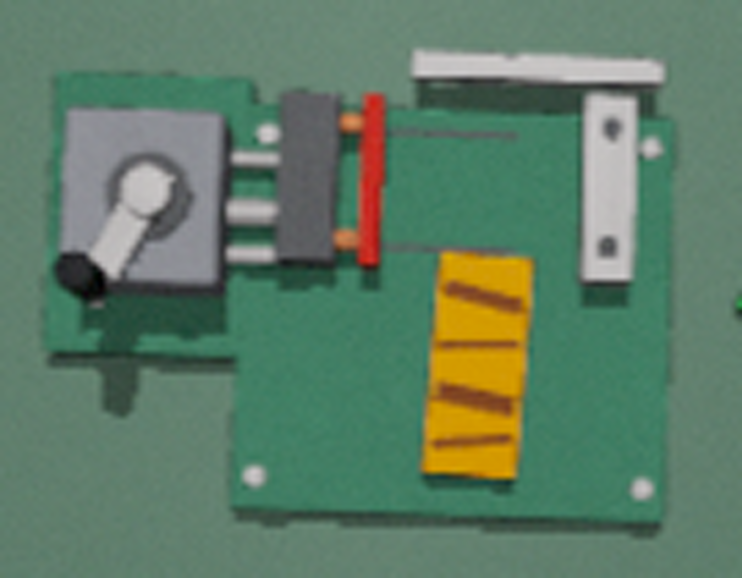

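The crop confirms the choice: amber with brown streaks on the bed at crop (478,365). The red face is at (372,180), the fixed jaw at (608,188), the stop's front edge at (415,78) to (662,84), the hub at (148,188) and the knob at (80,272).

```bash
python3 - <<'E'
from h import *
f=grab('top')
def c(U,V,z): return ray(f,(U+.5)/5.5-.5+235,(V+.5)/5.5-.5+135,z)[:2].round(4)
P=dict(stopL=(415,78,.047),stopR=(662,84,.047),fjTL=(584,95,.06),fjBL=(582,280,.06),fjTR=(638,95,.06),fjBR=(632,283,.06),bedBL=(232,510,.025),bedBR=(660,520,.025),bedTR=(674,118,.025),hub=(147,188,.113),knob=(72,268,.171),gbTL=(65,108,.095),gbBL=(60,280,.095),gbTR=(225,115,.095),gbBR=(220,290,.095),rTL=(363,95,.06),rBL=(358,265,.06),rTR=(384,95,.06),rBR=(379,267,.06))
for k,v in P.items():print(k,c(*v))
d=c(*P['bedBR'])-c(*P['bedBL']);print(np.degrees(np.arctan2(d[0],-d[1])),np.linalg.norm(d))
d=c(*P['stopR'])-c(*P['stopL']);print(np.degrees(np.arctan2(d[0],-d[1])),np.linalg.norm(d))
E
```

```text
stopL [ 0.691 -0.029]
stopR [ 0.6861 -0.1758]
fjTL [ 0.6771 -0.1282]
fjBL [ 0.5678 -0.1251]
fjTR [ 0.6768 -0.16  ]
fjBR [ 0.5657 -0.1543]
bedBL [0.437  0.0825]
bedBR [ 0.4277 -0.1718]
bedTR [ 0.67   -0.1852]
hub [0.6156 0.1205]
knob [0.5636 0.1521]
gbTL [0.6648 0.1692]
gbBL [0.5667 0.1719]
gbTR [0.66   0.0788]
gbBR [0.5601 0.082 ]
rTL [0.6783 0.0015]
rBL [0.578  0.0053]
rTR [ 0.6781 -0.0108]
rBR [ 0.5767 -0.0069]
-2.094429369113544 0.2544699982316187
-1.9117515293457132 0.14688175516380517
```

```bash
cat >> h.py <<'E'
from scipy.spatial.transform import Rotation as Ro
def plan(wps):
    """wps: list of (pos, tool-x yaw deg, nrows), tool pointing down; prints tool-frame rows from the current pose"""
    s=env.get_state();p=np.array(s['tool_pos']);R=np.array(s['eef_rot']);out=[]
    for q,yaw,n in wps:
        q=np.array(q);T=(Ro.from_euler('z',yaw,degrees=True)*Ro.from_euler('x',180,degrees=True)).as_matrix()
        dp=(q-p)/n; w=Ro.from_matrix(R.T@T).as_rotvec()/n
        for i in range(n):
            out.append(np.r_[R.T@dp,w]); R=R@Ro.from_rotvec(w).as_matrix()
        p=q
    for i in range(0,len(out),10): print(np.array(out[i:i+10]).round(4).tolist())
def st():
    s=env.get_state();R=np.array(s['eef_rot'])
    print(round(s['time'],2),np.round(s['tool_pos'],4),'yaw',round(np.degrees(np.arctan2(R[1,0],R[0,0])),2),'F',np.round(s['force'],1),'w',s['grip_width'],'q',np.round(s['joints'],2))
E
python3 -c "
from h import *
plan([((.482,-.060,.15),-5.4,12),((.482,-.060,.15),-5.4,8)])"
```

```text
[[0.0351, -0.0318, 0.0077, -0.0001, 0.0, 0.0411], [0.0337, -0.0333, 0.0077, -0.0001, 0.0, 0.0411], [0.0323, -0.0346, 0.0077, -0.0001, 0.0, 0.0411], [0.0309, -0.0359, 0.0077, -0.0001, 0.0, 0.0411], [0.0294, -0.0372, 0.0077, -0.0001, 0.0, 0.0411], [0.0278, -0.0383, 0.0077, -0.0001, 0.0, 0.0411], [0.0262, -0.0394, 0.0077, -0.0001, 0.0, 0.0411], [0.0246, -0.0405, 0.0077, -0.0001, 0.0, 0.0411], [0.0229, -0.0415, 0.0077, -0.0001, 0.0, 0.0411], [0.0212, -0.0424, 0.0077, -0.0001, 0.0, 0.0411]]
[[0.0194, -0.0432, 0.0077, -0.0001, 0.0, 0.0411], [0.0176, -0.044, 0.0077, -0.0001, 0.0, 0.0411], [0.0, 0.0, 0.0, -0.0, -0.0, 0.0], [0.0, 0.0, 0.0, -0.0, -0.0, 0.0], [0.0, 0.0, 0.0, -0.0, -0.0, 0.0], [0.0, 0.0, 0.0, -0.0, -0.0, 0.0], [0.0, 0.0, 0.0, -0.0, -0.0, 0.0], [0.0, 0.0, 0.0, -0.0, -0.0, 0.0], [0.0, 0.0, 0.0, -0.0, -0.0, 0.0], [0.0, 0.0, 0.0, -0.0, -0.0, 0.0]]
```

send_rows([
  [0.035,-0.032,0.0077,0,0,0.041],
  [0.034,-0.033,0.0077,0,0,0.041],
  [0.032,-0.035,0.0077,0,0,0.041],
  [0.031,-0.036,0.0077,0,0,0.041],
  [0.029,-0.037,0.0077,0,0,0.041],
  [0.028,-0.038,0.0077,0,0,0.041],
  [0.026,-0.039,0.0077,0,0,0.041],
  [0.025,-0.0405,0.0077,0,0,0.041],
  [0.023,-0.0415,0.0077,0,0,0.041],
  [0.021,-0.042,0.0077,0,0,0.041],
], fingers=0.085)

```text
time: 1.45
tool_pos: [0.4428, -0.1457, 0.1651]
eef_rot: [[1.0, -0.012, 0.001], [-0.012, -1.0, -0.0], [0.001, 0.0, -1.0]]
force: [0.9, 0.5, 0.1]
grip_width: 0.0847
```

send_rows([
  [0.019,-0.043,0.0077,0,0,0.041],
  [0.018,-0.044,0.0077,0,0,0.041],
  [0,0,0,0,0,0],
  [0,0,0,0,0,0],
  [0,0,0,0,0,0],
  [0,0,0,0,0,0],
  [0,0,0,0,0,0],
  [0,0,0,0,0,0],
  [0,0,0,0,0,0],
  [0,0,0,0,0,0],
])

```text
time: 2.7
tool_pos: [0.4817, -0.0614, 0.1499]
eef_rot: [[0.996, -0.093, 0.0], [-0.093, -0.996, -0.0], [0.0, 0.0, -1.0]]
force: [-0.7, 0.5, -0.1]
grip_width: 0.0852
```

```bash
python3 - <<'E'
from h import *
f=grab('wrist','w1.png');st();print(-np.array(f['R']).T@f['t'])
E
```

```text
2.75 [ 0.4817 -0.0613  0.1499] yaw -5.33 F [ 0.4 -0.3 -0.4] w 0.08486849819921065 q [-0.01  0.67  0.07  2.07 -0.12  0.4  -1.51]
[ 0.5461008  -0.06705997  0.2811781 ]
```

View pics/w1.png

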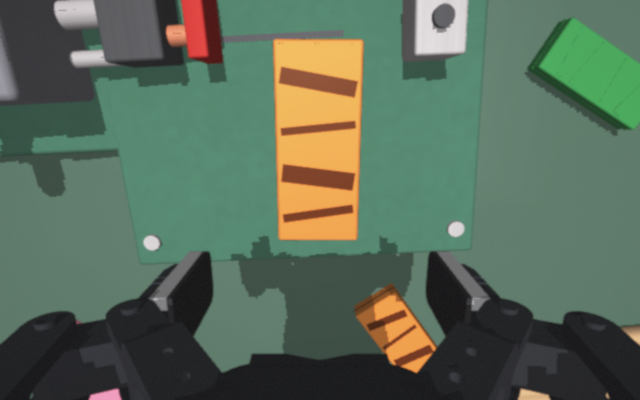

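The wrist view shows the blank's top face with corners (276,40), (362,40), (358,240) and (279,240). The bed's front corners are (141,264) and (470,250), the fixed jaw's near left top edge is about (416,50), and the red face is near (220,62).

```bash
python3 - <<'E'
from h import *
f=grab('wrist')
for n,u,v,z in [('b',276,40,.049),('b',362,40,.049),('b',358,240,.049),('b',279,240,.049),('bedL',141,264,.025),('bedR',470,250,.025),('fj',415,51,.06),('fjR',465,52,.06),('red',221,62,.06)]: print(n,ray(f,u,v,z).round(4))
b=np.mean([ray(f,u,v,.049) for u,v in [(276,40),(362,40),(358,240),(279,240)]],0);print(b)
plan([((.4817,-.0605,.038),-5.3,10)])
E
```

```text
b [ 0.5835 -0.0446  0.049 ]
b [ 0.5786 -0.0959  0.049 ]
b [ 0.4508 -0.0851  0.049 ]
b [ 0.456  -0.0306  0.049 ]
bedL [0.4369 0.0825 0.025 ]
bedR [ 0.4247 -0.1722  0.025 ]
fj [ 0.5684 -0.1245  0.06  ]
fjR [ 0.5651 -0.1532  0.06  ]
red [ 0.573  -0.0125  0.06  ]
[ 0.51721833 -0.0640621   0.049     ]
[[-0.0, -0.0001, 0.0112, 0.0, -0.0, -0.0001], [-0.0, -0.0001, 0.0112, 0.0, -0.0, -0.0001], [-0.0, -0.0001, 0.0112, 0.0, -0.0, -0.0001], [-0.0, -0.0001, 0.0112, 0.0, -0.0, -0.0001], [-0.0, -0.0001, 0.0112, 0.0, -0.0, -0.0001], [-0.0, -0.0001, 0.0112, 0.0, -0.0, -0.0001], [-0.0, -0.0001, 0.0112, 0.0, -0.0, -0.0001], [-0.0, -0.0001, 0.0112, 0.0, -0.0, -0.0001], [-0.0, -0.0001, 0.0112, 0.0, -0.0, -0.0001], [-0.0, -0.0001, 0.0112, 0.0, -0.0, -0.0001]]
```

send_rows([
  [0,0,0.016,0,0,0],
  [0,0,0.016,0,0,0],
  [0,0,0.016,0,0,0],
  [0,0,0.016,0,0,0],
  [0,0,0.016,0,0,0],
  [0,0,0.016,0,0,0],
  [0,0,0.008,0,0,0],
  [0,0,0.008,0,0,0],
  [0,0,0,0,0,0],
  [0,0,0,0,0,0],
])

```text
time: 4.05
tool_pos: [0.4819, -0.0615, 0.0381]
eef_rot: [[0.996, -0.093, 0.001], [-0.093, -0.996, -0.0], [0.001, 0.0, -1.0]]
force: [1.0, -0.0, -0.0]
grip_width: 0.0847
```

send_rows([
  [0,0,0,0,0,0],
  [0,0,0,0,0,0],
  [0,0,0,0,0,0],
  [0,0,0,0,0,0],
  [0,0,0,0,0,0],
  [0,0,0,0,0,0],
  [0,0,0,0,0,0],
  [0,0,0,0,0,0],
  [0,0,0,0,0,0],
  [0,0,0,0,0,0],
], fingers=0.045, grip_force=25)

```text
time: 5.3
tool_pos: [0.4819, -0.0613, 0.0383]
eef_rot: [[0.996, -0.093, 0.001], [-0.093, -0.996, 0.0], [0.001, -0.0, -1.0]]
force: [-0.4, 0.4, 6.8]
grip_width: 0.0547
```

```bash
python3 - <<'E'
from h import *
f=grab('wrist');st()
for n,u,v,z in [('b',276,40,.049)]: print(f['pixels'].shape)
# target: home x of blank 0 => ~ +105 mm along vise x ; first 85 mm, align yaw -2.4
s=env.get_state();p=np.array(s['tool_pos']);ux=np.array([np.cos(np.radians(-2.4)),np.sin(np.radians(-2.4)),0])
O=np.array([.6275,-.0245,0]);print('vise xy of tcp',(p-O)@ux,(p-O)@np.array([-ux[1],ux[0],0]))
plan([(p+.095*ux,-2.4,10)])
E
```

```text
5.35 [ 0.4819 -0.0613  0.0383] yaw -5.32 F [-0.2  0.8  5.9] w 0.0544390938226384 q [ 0.02  0.89  0.02  2.12 -0.13  0.13 -1.5 ]
(400, 640, 3)
vise xy of tcp -0.14393323920088427 -0.04283940672600686
[[0.0095, -0.0005, 0.0, -0.0, -0.0001, -0.0051], [0.0095, -0.0004, 0.0, -0.0, -0.0001, -0.0051], [0.0095, -0.0004, 0.0, -0.0, -0.0001, -0.0051], [0.0095, -0.0003, 0.0, -0.0, -0.0001, -0.0051], [0.0095, -0.0003, 0.0, -0.0, -0.0001, -0.0051], [0.0095, -0.0002, 0.0, -0.0, -0.0001, -0.0051], [0.0095, -0.0002, 0.0, -0.0, -0.0001, -0.0051], [0.0095, -0.0001, 0.0, -0.0, -0.0001, -0.0051], [0.0095, -0.0001, 0.0, -0.0, -0.0001, -0.0051], [0.0095, -0.0, 0.0, -0.0, -0.0001, -0.0051]]
```

send_rows([
  [0.0095,-0.0005,-0.0005,0,0,-0.005],
  [0.0095,-0.0004,0,0,0,-0.005],
  [0.0095,-0.0004,0,0,0,-0.005],
  [0.0095,-0.0003,0,0,0,-0.005],
  [0.0095,-0.0003,0,0,0,-0.005],
  [0.0095,-0.0002,0,0,0,-0.005],
  [0.0095,-0.0002,0,0,0,-0.005],
  [0.0095,-0.0001,0,0,0,-0.005],
  [0.0095,0,0,0,0,-0.005],
  [0.008,0,0,0,0,-0.005],
])

```text
time: 6.6
tool_pos: [0.5737, -0.0657, 0.0384]
eef_rot: [[0.999, -0.043, -0.004], [-0.043, -0.999, 0.0], [-0.004, 0.0, -1.0]]
force: [-5.3, 0.2, 6.0]
grip_width: 0.0547
```

send_rows([
  [0.0015,0,0,0,0,0],
  [0.0015,0,0,0,0,0],
  [0.0015,0,0,0,0,0],
  [0.0015,0,0,0,0,0],
  [0,0,0,0,0,0],
  [0,0,0,0,0,0],
  [0,0,0,0,0,0],
  [0,0,0,0,0,0],
  [0,0,0,0,0,0],
  [0,0,0,0,0,0],
])

```text
time: 7.85
tool_pos: [0.5798, -0.0659, 0.0384]
eef_rot: [[0.999, -0.043, -0.003], [-0.043, -0.999, 0.0], [-0.003, 0.0, -1.0]]
force: [-5.6, 0.1, 6.2]
grip_width: 0.0548
```

```bash
python3 - <<'E'
from h import *
st();f=grab('top');c=f['pixels'][135:240,235:370];cv2.imwrite('pics/crop2.png',cv2.resize(c,None,fx=5.5,fy=5.5,interpolation=cv2.INTER_CUBIC))
E
```

```text
7.85 [ 0.5798 -0.0659  0.0384] yaw -2.48 F [-5.6  0.1  6.2] w 0.05477860027881153 q [ 0.01  0.94  0.05  1.82 -0.1   0.38 -1.48]
```

View pics/crop2.png

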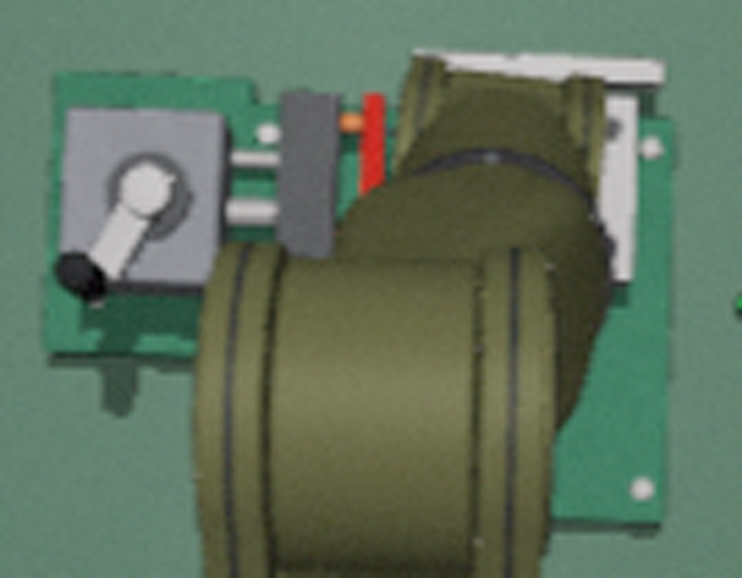

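The arm hides the blank from the top camera. The force is still only sliding friction (5.6 N), so I'll creep on until it rises.

send_rows([
  [0.001,0,0,0,0,0],
  [0.001,0,0,0,0,0],
  [0.001,0,0,0,0,0],
  [0.001,0,0,0,0,0],
  [0.001,0,0,0,0,0],
  [0.001,0,0,0,0,0],
  [0,0,0,0,0,0],
  [0,0,0,0,0,0],
  [0,0,0,0,0,0],
  [0,0,0,0,0,0],
])

```text
time: 9.15
tool_pos: [0.5859, -0.0662, 0.0384]
eef_rot: [[0.999, -0.043, -0.003], [-0.043, -0.999, 0.0], [-0.003, -0.0, -1.0]]
force: [-5.6, 0.4, 6.6]
grip_width: 0.0548
```

send_rows([
  [0.001,0,0,0,0,0],
  [0.001,0,0,0,0,0],
  [0.001,0,0,0,0,0],
  [0,0,0,0,0,0],
  [0,0,0,0,0,0],
  [0,0,0,0,0,0],
  [0,0,0,0,0,0],
  [0,0,0,0,0,0],
  [0,0,0,0,0,0],
  [0,0,0,0,0,0],
])

```text
time: 10.4
tool_pos: [0.5877, -0.0662, 0.0384]
eef_rot: [[0.999, -0.044, -0.005], [-0.044, -0.999, 0.0], [-0.005, -0.0, -1.0]]
force: [-7.6, 0.2, 8.3]
grip_width: 0.0542
```

send_rows([
  [0.001,0,0,0,0,0],
  [0.001,0,0,0,0,0],
  [0.001,0,0,0,0,0],
  [0,0,0,0,0,0],
  [0,0,0,0,0,0],
  [0,0,0,0,0,0],
  [0,0,0,0,0,0],
  [0,0,0,0,0,0],
  [0,0,0,0,0,0],
  [0,0,0,0,0,0],
])

```text
time: 11.65
tool_pos: [0.5878, -0.0662, 0.0383]
eef_rot: [[0.999, -0.043, -0.011], [-0.043, -0.999, 0.001], [-0.011, -0.0, -1.0]]
force: [-13.7, 1.1, 13.7]
grip_width: 0.0545
```

```bash
python3 - <<'E'
from h import *
st();f=grab('scene');c=f['pixels'][185:325,205:405];cv2.imwrite('pics/s2.png',cv2.resize(c,None,fx=4,fy=4,interpolation=cv2.INTER_CUBIC))
E
```

```text
11.65 [ 0.5878 -0.0662  0.0383] yaw -2.47 F [-13.7   1.1  13.7] w 0.05452872571295468 q [ 0.01  0.95  0.05  1.79 -0.1   0.42 -1.48]
```

View pics/s2.png

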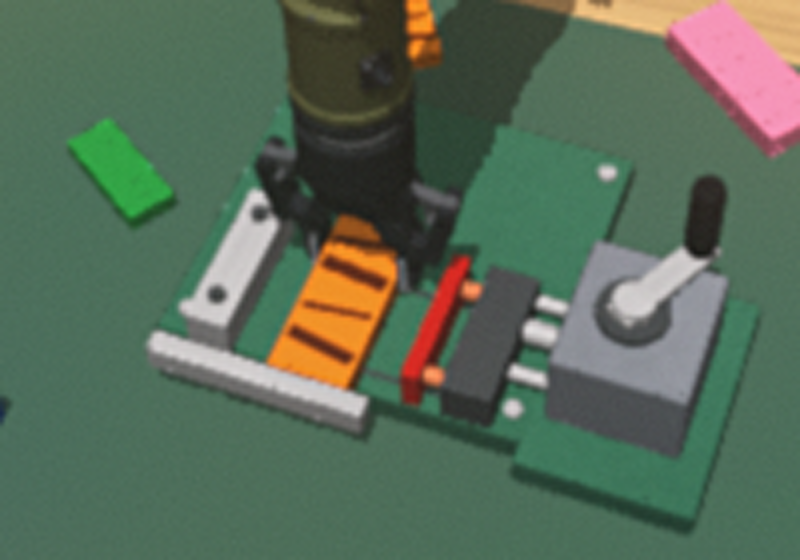

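The scene view shows the blank's far end flush with the stop (crop (310,380)) and the fingers clear of both jaws. The tool has stalled at 13.7 N, so the blank is home. I'll unload, release and rise.

send_rows([
  [-0.001,0,0,0,0,0],
  [-0.001,0,0,0,0,0],
  [-0.001,0,0,0,0,0],
  [0,0,0,0,0,0],
  [0,0,0,0,0,0],
  [0,0,0,0,0,0],
  [0,0,0,0,0,0],
  [0,0,0,0,0,0],
  [0,0,0,0,0,0],
  [0,0,0,0,0,0],
])

```text
time: 12.95
tool_pos: [0.5878, -0.0662, 0.0384]
eef_rot: [[0.999, -0.043, -0.005], [-0.043, -0.999, 0.0], [-0.005, -0.0, -1.0]]
force: [-8.2, 0.0, 8.0]
grip_width: 0.0544
```

send_rows([
  [0,0,0,0,0,0],
  [0,0,0,0,0,0],
  [0,0,0,0,0,0],
  [0,0,0,0,0,0],
  [0,0,0,0,0,0],
  [0,0,-0.02,0,0,0],
  [0,0,-0.04,0,0,0],
  [0,0,-0.05,0,0,0],
  [0,0,-0.06,0,0,0],
  [0,0,-0.04,0,0,0],
], fingers=0.068)

```text
time: 14.2
tool_pos: [0.5909, -0.0666, 0.2529]
eef_rot: [[0.999, -0.044, 0.005], [-0.044, -0.999, -0.0], [0.005, 0.0, -1.0]]
force: [0.3, -0.6, -0.4]
grip_width: 0.0681
```

```bash
python3 - <<'E'
from h import *
st()
# hover over knob; yaw choose so that tool y is tangential at start? keep -2.4
plan([((.52,.12,.25),-2.4,10)])
E
```

```text
14.2 [ 0.5909 -0.0666  0.2529] yaw -2.5 F [ 0.3 -0.6 -0.4] w 0.06814533292454283 q [-0.02  0.63  0.1   1.66 -0.08  0.85 -1.5 ]
[[-0.0079, -0.0183, 0.0002, 0.0, -0.0005, -0.0002], [-0.0079, -0.0183, 0.0003, 0.0, -0.0005, -0.0002], [-0.0079, -0.0183, 0.0003, 0.0, -0.0005, -0.0002], [-0.0079, -0.0183, 0.0003, 0.0, -0.0005, -0.0002], [-0.0079, -0.0183, 0.0003, 0.0, -0.0005, -0.0002], [-0.0079, -0.0183, 0.0003, 0.0, -0.0005, -0.0002], [-0.0079, -0.0183, 0.0003, 0.0, -0.0005, -0.0002], [-0.0079, -0.0183, 0.0003, 0.0, -0.0005, -0.0002], [-0.0079, -0.0183, 0.0003, 0.0, -0.0005, -0.0002], [-0.0079, -0.0183, 0.0003, 0.0, -0.0005, -0.0002]]
```

send_rows([
  [-0.008,-0.018,0,0,0,0],
  [-0.008,-0.018,0,0,0,0],
  [-0.008,-0.018,0,0,0,0],
  [-0.008,-0.018,0,0,0,0],
  [-0.008,-0.018,0,0,0,0],
  [-0.008,-0.019,0,0,0,0],
  [-0.008,-0.019,0,0,0,0],
  [-0.008,-0.019,0,0,0,0],
  [-0.008,-0.019,0,0,0,0],
  [-0.008,-0.017,0,0,0,0],
], fingers=0.06)

```text
time: 15.45
tool_pos: [0.5174, 0.1214, 0.2482]
eef_rot: [[0.999, -0.043, -0.0], [-0.043, -0.999, -0.0], [-0.0, 0.0, -1.0]]
force: [0.1, 0.0, 0.2]
grip_width: 0.0598
```

```bash
python3 - <<'E'
from h import *
f=grab('wrist','w2.png');st()
t=grab('top');im=t['pixels'];hsv=cv2.cvtColor(im,cv2.COLOR_BGR2HSV)
m=cv2.inRange(hsv,(8,150,150),(25,255,255));m[245:]=0;m[:,:290]=0;m[:,360:]=0
m=cv2.morphologyEx(m,cv2.MORPH_CLOSE,np.ones((5,5)))
for q in cv2.findContours(m,0,2)[0]:
    if cv2.contourArea(q)>50:
        b=cv2.boxPoints(cv2.minAreaRect(q));print(np.array([ray(t,*p,.049)[:2] for p in b]).round(4).tolist())
E
```

```text
15.5 [0.5162 0.1245 0.2481] yaw -2.22 F [-2.   2.6  0.3] w 0.05999853662458987 q [-0.4   0.56  0.12  1.85 -0.1   0.74 -1.83]
[[0.6897, -0.0419], [0.6892, -0.0973], [0.5613, -0.0954], [0.5619, -0.0404]]
```

View pics/w2.png

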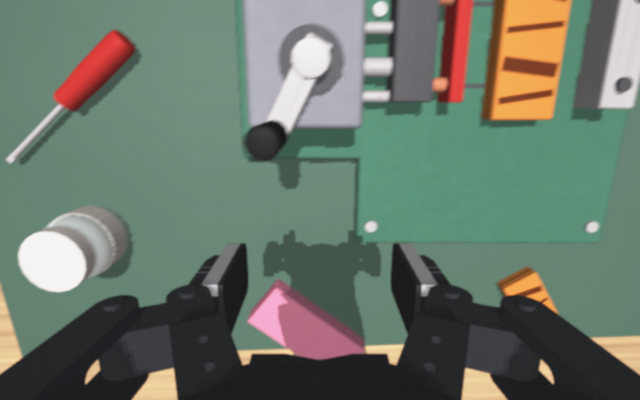

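The wrist view shows the knob top at about (265,141), the hub at about (312,57) and the jar at (55,258). The blank lies at (528,60), flush and square: its far end reads x=0.6895, against the stop face at 0.689.

```bash
python3 - <<'E'
from h import *
f=grab('wrist');st()
im=f['pixels'];g=cv2.cvtColor(im,cv2.COLOR_BGR2GRAY)
m=(g<48).astype(np.uint8);m[:100]=0;m[175:]=0;m[:,:235]=0;m[:,295:]=0
q=max(cv2.findContours(m,0,2)[0],key=cv2.contourArea);print(cv2.minEnclosingCircle(q),cv2.boundingRect(q))
c=cv2.HoughCircles(cv2.medianBlur(im[20:170,230:380,1],3),cv2.HOUGH_GRADIENT,1,40,param1=80,param2=12,minRadius=14,maxRadius=30);print(c)
k=ray(f,264,142,.171);h=ray(f,311,58,.113);print('knob',k,'hub',h,np.linalg.norm((k-h)[:2]),np.degrees(np.arctan2(*(k-h)[1::-1])))
t=grab('scene')
print('scene: knob',proj(t,k),'hub',proj(t,h))
E
```

```text
15.6 [0.5176 0.1211 0.2483] yaw -2.34 F [ 0.5 -0.5  0.3] w 0.05974184021402598 q [-0.39  0.56  0.12  1.85 -0.1   0.74 -1.83]
((272.8907165527344, 138.41390991210938), 21.006519317626953) (253, 119, 40, 39)
[[[ 86.5  33.5  20.3]
  [ 36.5 121.5  18.8]]]
knob [0.55967002 0.15367846 0.171     ] hub [0.61023792 0.12553242 0.113     ] 0.05787323751746485 150.8997334953974
scene: knob [382.37935684 231.33597737] hub [364.38079048 258.6046611 ]
```

```bash
python3 - <<'E'
from h import *
plan([((.561,.1525,.20),-2.4,5),((.561,.1525,.137),-2.4,5)])
E
```

```text
[[0.0083, -0.0069, 0.0097, 0.0001, -0.0, -0.0002], [0.0083, -0.0069, 0.0097, 0.0001, -0.0, -0.0002], [0.0083, -0.0069, 0.0097, 0.0001, -0.0, -0.0002], [0.0083, -0.0069, 0.0097, 0.0001, -0.0, -0.0002], [0.0083, -0.0069, 0.0097, 0.0001, -0.0, -0.0002], [-0.0, -0.0, 0.0126, -0.0, 0.0, -0.0], [-0.0, -0.0, 0.0126, -0.0, 0.0, -0.0], [-0.0, -0.0, 0.0126, -0.0, 0.0, -0.0], [-0.0, -0.0, 0.0126, -0.0, 0.0, -0.0], [-0.0, -0.0, 0.0126, -0.0, 0.0, -0.0]]
```

send_rows([
  [0.0083,-0.0069,0.0097,0,0,0],
  [0.0083,-0.0069,0.0097,0,0,0],
  [0.0083,-0.0069,0.0097,0,0,0],
  [0.0083,-0.0069,0.0097,0,0,0],
  [0.0083,-0.0069,0.0097,0,0,0],
  [0,0,0.0126,0,0,0],
  [0,0,0.0126,0,0,0],
  [0,0,0.0126,0,0,0],
  [0,0,0.0126,0,0,0],
  [0,0,0.0126,0,0,0],
])

```text
time: 16.9
tool_pos: [0.561, 0.1526, 0.1361]
eef_rot: [[0.999, -0.043, 0.0], [-0.043, -0.999, -0.0], [0.0, 0.0, -1.0]]
force: [-0.2, 0.1, -0.9]
grip_width: 0.0603
```

send_rows([
  [0,0,0,0,0,0],
  [0,0,0,0,0,0],
  [0,0,0,0,0,0],
  [0,0,0,0,0,0],
  [0,0,0,0,0,0],
  [0,0,0,0,0,0],
  [0,0,0,0,0,0],
  [0,0,0,0,0,0],
  [0,0,0,0,0,0],
  [0,0,0,0,0,0],
], fingers=0.012, grip_force=40)

```text
time: 18.15
tool_pos: [0.5615, 0.1524, 0.1373]
eef_rot: [[0.999, -0.043, 0.001], [-0.043, -0.999, -0.0], [0.001, 0.0, -1.0]]
force: [1.2, -3.1, 5.6]
grip_width: 0.021
```

```bash
cat >> h.py <<'E'
def circ(C,a0,da,n,r=.06):
    """knob-circle chords (world angle a0 deg, step da) as tool-frame rows"""
    R=np.array(env.get_state()['eef_rot'])
    a=np.radians(a0+da*np.arange(n+1));P=np.c_[C[0]+r*np.cos(a),C[1]+r*np.sin(a),0*a]
    o=(np.diff(P,axis=0)@R).round(4); o[:,2]=0
    for i in range(0,n,10): print(o[i:i+10,:2].tolist())
E
python3 - <<'E'
from h import *
st();s=env.get_state();p=np.array(s['tool_pos']);a=np.radians(150);print(p[:2]-.06*np.array([np.cos(a),np.sin(a)]))
circ((0,0),150,-12,30)
E
```

```text
18.15 [0.5615 0.1524 0.1373] yaw -2.49 F [ 1.2 -3.1  5.6] w 0.02097414201411661 q [-0.4   0.78  0.1   1.8  -0.12  0.57 -1.84]
[0.61346229 0.12242143]
[[0.0069, -0.0105], [0.0089, -0.0088], [0.0106, -0.0067], [0.0117, -0.0044], [0.0124, -0.0019], [0.0125, 0.0008], [0.0121, 0.0034], [0.0111, 0.0058], [0.0097, 0.008], [0.0078, 0.0098]]
[[0.0056, 0.0112], [0.0031, 0.0121], [0.0005, 0.0125], [-0.0021, 0.0124], [-0.0046, 0.0117], [-0.0069, 0.0105], [-0.0089, 0.0088], [-0.0106, 0.0067], [-0.0117, 0.0044], [-0.0124, 0.0019]]
[[-0.0125, -0.0008], [-0.0121, -0.0034], [-0.0111, -0.0058], [-0.0097, -0.008], [-0.0078, -0.0098], [-0.0056, -0.0112], [-0.0031, -0.0121], [-0.0005, -0.0125], [0.0021, -0.0124], [0.0046, -0.0117]]
```

send_rows([
  [0.0069,-0.0105,0,0,0,0],
  [0.0089,-0.0088,0,0,0,0],
  [0.0106,-0.0067,0,0,0,0],
  [0.0117,-0.0044,0,0,0,0],
  [0.0124,-0.0019,0,0,0,0],
  [0.0125,0.0008,0,0,0,0],
  [0.0121,0.0034,0,0,0,0],
  [0.0111,0.0058,0,0,0,0],
  [0.0097,0.008,0,0,0,0],
  [0.0078,0.0098,0,0,0,0],
])

```text
time: 19.4
tool_pos: [0.6629, 0.1557, 0.1372]
eef_rot: [[0.999, -0.041, -0.004], [-0.041, -0.999, 0.004], [-0.004, -0.004, -1.0]]
force: [-5.8, 3.3, 8.8]
grip_width: 0.021
```

```bash
python3 - <<'E'
from h import *
st();p=env.get_state()['tool_pos'][:2];d=np.array(p)-[.6135,.1224];print(np.linalg.norm(d),np.degrees(np.arctan2(d[1],d[0])))
E
```

```text
19.4 [0.6629 0.1557 0.1372] yaw -2.34 F [-5.8  3.3  8.8] w 0.020977466030619826 q [-0.35  0.89  0.1   1.47 -0.12  0.79 -1.81]
0.0596101195848734 34.00240282531338
```

Good: the radius holds and the force is about 6 N. On with the circle.

send_rows([
  [0.0056,0.0112,0,0,0,0],
  [0.0031,0.0121,0,0,0,0],
  [0.0005,0.0125,0,0,0,0],
  [-0.0021,0.0124,0,0,0,0],
  [-0.0046,0.0117,0,0,0,0],
  [-0.0069,0.0105,0,0,0,0],
  [-0.0089,0.0088,0,0,0,0],
  [-0.0106,0.0067,0,0,0,0],
  [-0.0117,0.0044,0,0,0,0],
  [-0.0124,0.0019,0,0,0,0],
])

```text
time: 20.65
tool_pos: [0.6157, 0.062, 0.1374]
eef_rot: [[0.999, -0.044, 0.007], [-0.044, -0.999, -0.0], [0.007, -0.0, -1.0]]
force: [5.8, -1.6, 0.2]
grip_width: 0.021
```

```bash
python3 - <<'E'
from h import *
st();p=env.get_state()['tool_pos'][:2];d=np.array(p)-[.6135,.1224];print(np.linalg.norm(d),np.degrees(np.arctan2(d[1],d[0])))
E
```

```text
20.65 [0.6157 0.062  0.1374] yaw -2.52 F [ 5.8 -1.6  0.2] w 0.02096823978096693 q [-0.22  0.81  0.08  1.69 -0.1   0.64 -1.7 ]
0.060430981831625326 -87.87721563971412
```

send_rows([
  [-0.0125,-0.0008,0,0,0,0],
  [-0.0121,-0.0034,0,0,0,0],
  [-0.0111,-0.0058,0,0,0,0],
  [-0.0097,-0.008,0,0,0,0],
  [-0.0078,-0.0098,0,0,0,0],
  [-0.0056,-0.0112,0,0,0,0],
  [-0.0031,-0.0121,0,0,0,0],
  [-0.0005,-0.0125,0,0,0,0],
  [0.0021,-0.0124,0,0,0,0],
  [0.0046,-0.0117,0,0,0,0],
])

```text
time: 21.9
tool_pos: [0.5607, 0.151, 0.1372]
eef_rot: [[0.999, -0.045, -0.001], [-0.045, -0.999, -0.003], [-0.001, 0.003, -1.0]]
force: [-0.8, -6.4, 6.1]
grip_width: 0.0211
```

```bash
python3 - <<'E'
from h import *
st();p=env.get_state()['tool_pos'][:2];d=np.array(p)-[.6135,.1224];print(np.linalg.norm(d),np.degrees(np.arctan2(d[1],d[0])))
f=grab('scene');c=f['pixels'][185:325,205:405];cv2.imwrite('pics/s3.png',cv2.resize(c,None,fx=4,fy=4,interpolation=cv2.INTER_CUBIC))
circ((0,0),150,-6,14)
E
```

```text
21.9 [0.5607 0.151  0.1372] yaw -2.55 F [-0.8 -6.4  6.1] w 0.02105697421549207 q [-0.4   0.78  0.1   1.8  -0.13  0.57 -1.83]
0.06009558160225716 151.54759325974194
[[0.0032, -0.0054], [0.0037, -0.005], [0.0042, -0.0046], [0.0047, -0.0042], [0.0051, -0.0036], [0.0055, -0.0031], [0.0058, -0.0025], [0.006, -0.0019], [0.0062, -0.0012], [0.0063, -0.0006]]
[[0.0063, 0.0001], [0.0062, 0.0007], [0.0061, 0.0014], [0.006, 0.002]]
```

View pics/s3.png

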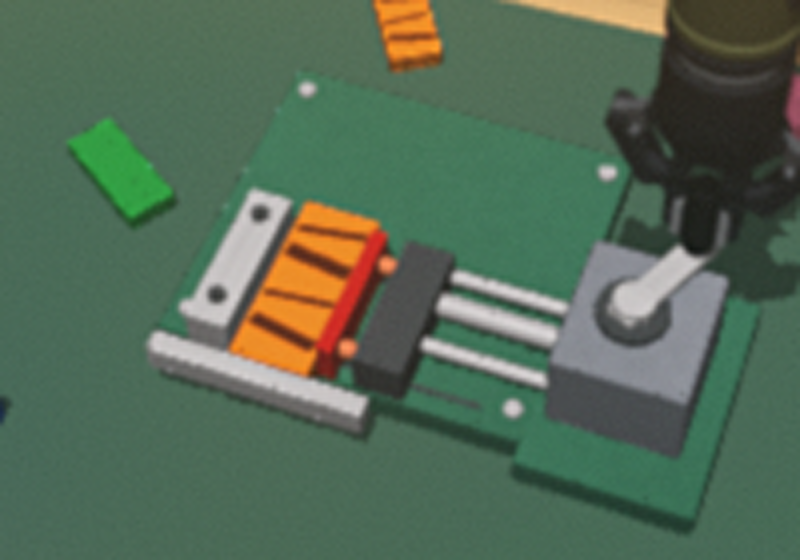

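The scene view shows the blank square against the stop (crop (270,350)), with the red face touching it and the fixed jaw almost touching. The springs are still out (crop (385,265) and (347,348)). I'll turn 60° more, which is 10 mm.

send_rows([
  [0.0032,-0.0054,0,0,0,0],
  [0.0037,-0.005,0,0,0,0],
  [0.0042,-0.0046,0,0,0,0],
  [0.0047,-0.0042,0,0,0,0],
  [0.0051,-0.0036,0,0,0,0],
  [0.0055,-0.0031,0,0,0,0],
  [0.0058,-0.0025,0,0,0,0],
  [0.006,-0.0019,0,0,0,0],
  [0.0062,-0.0012,0,0,0,0],
  [0.0063,-0.0006,0,0,0,0],
])

```text
time: 23.2
tool_pos: [0.6107, 0.182, 0.1372]
eef_rot: [[0.999, -0.043, -0.005], [-0.043, -0.999, -0.001], [-0.005, 0.001, -1.0]]
force: [-6.9, -2.8, 11.1]
grip_width: 0.0208
```

```bash
python3 - <<'E'
from h import *
st();p=env.get_state()['tool_pos'][:2];d=np.array(p)-[.6135,.1224];print(np.linalg.norm(d),np.degrees(np.arctan2(d[1],d[0])))
f=grab('scene');t=grab('top')
a=cv2.resize(f['pixels'][220:300,250:345],None,fx=6,fy=6,interpolation=cv2.INTER_CUBIC);b=cv2.resize(t['pixels'][140:205,270:365],None,fx=6,fy=6,interpolation=cv2.INTER_CUBIC)
b=cv2.resize(t['pixels'][145:200,285:365],None,fx=3,fy=3,interpolation=cv2.INTER_CUBIC)
o=np.zeros((480,815,3),np.uint8);o[:,:570]=a;o[:165,575:815]=b;cv2.imwrite('pics/s4.png',o)
E
```

```text
23.2 [0.6107 0.182  0.1372] yaw -2.48 F [-6.9 -2.8 11.1] w 0.020840719261282028 q [-0.42  0.84  0.11  1.62 -0.13  0.7  -1.86]
0.05964496605370966 92.68581213754813
```

```bash
python3 -c "
import cv2;i=cv2.imread('pics/s4.png');cv2.imwrite('pics/s4.png',i[:,:800])"
```

```text
(no output)
```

View pics/s4.png

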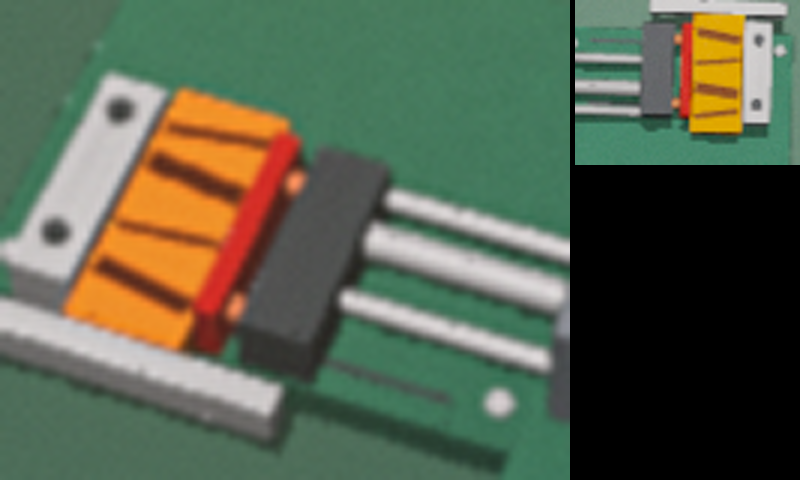

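```bash
python3 - <<'E'
from h import *
t=grab('top')
def prof(im,v0,v1,u0,u1):
    p=im[v0:v1,u0:u1].astype(float).mean(0)
    for i,x in enumerate(p): print(u0+i,x.round().astype(int).tolist(),end='; ')
    print()
prof(t['pixels'],162,175,300,318)
prof(cv2.imread('pics/top0.png'),162,175,284,307)
E
```

```text
300 [133, 145, 121]; 301 [134, 147, 121]; 302 [133, 145, 119]; 303 [132, 145, 117]; 304 [131, 144, 115]; 305 [131, 144, 116]; 306 [115, 126, 102]; 307 [103, 104, 97]; 308 [107, 104, 102]; 309 [107, 104, 102]; 310 [106, 104, 101]; 311 [107, 104, 103]; 312 [106, 104, 102]; 313 [106, 103, 102]; 314 [106, 104, 102]; 315 [106, 103, 102]; 316 [106, 104, 102]; 317 [88, 90, 80]; 
284 [115, 125, 104]; 285 [107, 109, 101]; 286 [99, 96, 93]; 287 [97, 95, 93]; 288 [97, 94, 92]; 289 [96, 94, 92]; 290 [96, 94, 92]; 291 [97, 94, 93]; 292 [97, 94, 93]; 293 [96, 94, 92]; 294 [96, 94, 92]; 295 [82, 80, 78]; 296 [74, 88, 58]; 297 [90, 114, 59]; 298 [97, 123, 63]; 299 [96, 122, 62]; 300 [75, 96, 153]; 301 [36, 46, 192]; 302 [34, 43, 198]; 303 [29, 38, 189]; 304 [58, 74, 140]; 305 [90, 114, 61]; 306 [99, 126, 65];
```

```bash
python3 - <<'E'
from h import *
t=grab('top');K=np.array(t['mtx']);print(K[0,0],1e3*(1.2576-.061)/K[0,0])
p=t['pixels'][160:175,314:349].astype(float).mean(0)
print([(314+i,x.round().astype(int).tolist()) for i,x in enumerate(p)])
E
```

```text
376.08547675216295 3.1817235016191523
[(314, [106, 104, 102]), (315, [105, 103, 101]), (316, [106, 104, 102]), (317, [89, 90, 81]), (318, [86, 106, 60]), (319, [92, 116, 64]), (320, [64, 83, 174]), (321, [40, 50, 209]), (322, [38, 48, 210]), (323, [29, 46, 194]), (324, [19, 135, 201]), (325, [15, 156, 209]), (326, [14, 147, 202]), (327, [13, 147, 203]), (328, [15, 148, 204]), (329, [12, 149, 205]), (330, [15, 151, 206]), (331, [11, 151, 207]), (332, [11, 152, 208]), (333, [10, 152, 208]), (334, [10, 153, 209]), (335, [9, 155, 211]), (336, [7, 155, 211]), (337, [7, 155, 212]), (338, [6, 157, 214]), (339, [7, 162, 216]), (340, [21, 134, 184]), (341, [176, 178, 185]), (342, [208, 207, 210]), (343, [205, 205, 207]), (344, [205, 205, 208]), (345, [202, 202, 204]), (346, [197, 197, 200]), (347, [200, 200, 203]), (348, [201, 202, 204])]
```

send_rows([
  [0.0063,0.0001,0,0,0,0],
  [0.0062,0.0007,0,0,0,0],
  [0.0061,0.0014,0,0,0,0],
  [0.006,0.002,0,0,0,0],
  [0.0057,0.0026,0,0,0,0],
  [0,0,0,0,0,0],
  [0,0,0,0,0,0],
  [0,0,0,0,0,0],
  [0,0,0,0,0,0],
  [0,0,0,0,0,0],
])

```text
time: 24.65
tool_pos: [0.6408, 0.1754, 0.1372]
eef_rot: [[0.999, -0.042, -0.005], [-0.042, -0.999, 0.001], [-0.005, -0.001, -1.0]]
force: [-3.9, -1.6, 10.3]
grip_width: 0.0215
```

```bash
python3 - <<'E'
from h import *
st();p=env.get_state()['tool_pos'][:2];d=np.array(p)-[.6135,.1224];print(np.linalg.norm(d),np.degrees(np.arctan2(d[1],d[0])))
t=grab('top')
p=t['pixels'][160:175,305:327].astype(float).mean(0)
print([(305+i,x.round().astype(int).tolist()) for i,x in enumerate(p)])
E
```

```text
24.65 [0.6408 0.1754 0.1372] yaw -2.43 F [-3.9 -1.6 10.3] w 0.02152831863240529 q [-0.39  0.87  0.11  1.53 -0.13  0.75 -1.84]
0.05956070713447521 62.75819090457659
[(305, [127, 142, 109]), (306, [128, 142, 110]), (307, [126, 141, 108]), (308, [116, 123, 106]), (309, [104, 103, 99]), (310, [105, 103, 101]), (311, [106, 103, 101]), (312, [106, 103, 101]), (313, [106, 103, 101]), (314, [106, 103, 101]), (315, [107, 104, 102]), (316, [105, 103, 101]), (317, [105, 102, 100]), (318, [103, 101, 97]), (319, [92, 103, 79]), (320, [62, 80, 171]), (321, [39, 48, 207]), (322, [37, 47, 209]), (323, [27, 47, 194]), (324, [16, 134, 200]), (325, [18, 156, 208]), (326, [13, 145, 201])]
```

Compression now reads about 11.5 of 14 mm (≈17 N), and the red face has not moved any further, so the blank is seated. I'll let go and rise.

send_rows([
  [0,0,0,0,0,0],
  [0,0,0,0,0,0],
  [0,0,0,0,0,0],
  [0,0,0,0,0,0],
  [0,0,0,0,0,0],
  [0,0,-0.01,0,0,0],
  [0,0,-0.02,0,0,0],
  [0,0,-0.03,0,0,0],
  [0,0,-0.03,0,0,0],
  [0,0,-0.03,0,0,0],
], fingers=0.055)

```text
time: 25.95
tool_pos: [0.6431, 0.1744, 0.2587]
eef_rot: [[0.999, -0.043, 0.001], [-0.043, -0.999, 0.0], [0.001, -0.0, -1.0]]
force: [0.6, 0.5, -0.6]
grip_width: 0.0549
```

send_rows([
  [-0.01,0,-0.01,0,0,0],
  [-0.02,0,0,0,0,0],
  [-0.03,0,0,0,0,0],
  [-0.03,0,0,0,0,0],
  [-0.03,0,0,0,0,0],
  [-0.02,0,0,0,0,0],
  [-0.01,0,0,0,0,0],
  [0,0,0,0,0,0],
  [0,0,0,0,0,0],
  [0,0,0,0,0,0],
])

```text
time: 27.2
tool_pos: [0.4939, 0.1808, 0.2668]
eef_rot: [[0.999, -0.044, 0.001], [-0.044, -0.999, -0.0], [0.001, 0.0, -1.0]]
force: [0.7, -0.3, 0.5]
grip_width: 0.0548
```

```bash
python3 - <<'E'
from h import *
st();t=grab('top');im=t['pixels']
p=im[160:175,314:327].astype(float).mean(0)
print([(314+i,x.round().astype(int).tolist()) for i,x in enumerate(p)])
hsv=cv2.cvtColor(im,cv2.COLOR_BGR2HSV);m=cv2.inRange(hsv,(8,150,150),(25,255,255));m[235:]=0;m[:,322:350]=m[:,322:350];m[:,:322]=0;m[:,350:]=0
m=cv2.morphologyEx(m,cv2.MORPH_CLOSE,np.ones((5,5)))
q=max(cv2.findContours(m,0,2)[0],key=cv2.contourArea);b=cv2.boxPoints(cv2.minAreaRect(q));print(np.array([ray(t,*x,.049)[:2] for x in b]).round(4).tolist())
o=cv2.resize(im[60:285,140:490],None,fx=2.2,fy=2.2,interpolation=cv2.INTER_CUBIC);cv2.imwrite('pics/end.png',o)
E
```

```text
27.2 [0.4939 0.1808 0.2668] yaw -2.51 F [ 0.7 -0.3  0.5] w 0.054820911039686476 q [-0.53  0.53  0.15  1.84 -0.1   0.78 -1.94]
[(314, [104, 102, 99]), (315, [104, 101, 99]), (316, [103, 101, 99]), (317, [103, 101, 98]), (318, [100, 98, 94]), (319, [89, 100, 77]), (320, [61, 79, 168]), (321, [38, 46, 204]), (322, [37, 47, 206]), (323, [28, 45, 191]), (324, [19, 131, 197]), (325, [13, 152, 205]), (326, [14, 143, 199])]
[[0.5616, -0.0685], [0.6897, -0.0737], [0.6876, -0.1301], [0.5595, -0.1244]]
```

View pics/end.png

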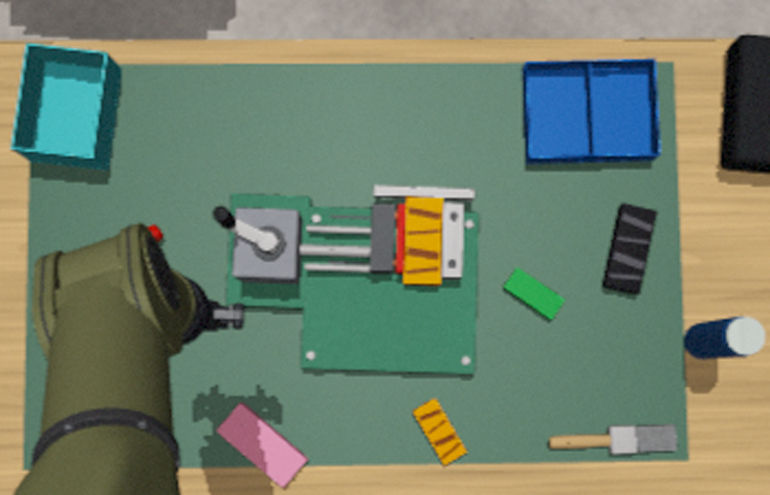

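The final view shows the blank at (423,240) against both the stop and the fixed jaw. The red face is nearly pressed back, the gripper is clear, and everything in view is where it was. I'm handing in.

```bash
python3 -c "
from h import *
print(env.job_done());st()"
```

```text
the job is handed in; nothing more can be done
None
the job is handed in; nothing more can be done
```

I slid the amber blank home against the end stop, clamped it with the crank, let go and handed the job in. The clock stood at about 27 s of the 70 s allowed, and no verdict was reported.

- **Seating:** I gripped the blank and slid it about 106 mm until it stalled against the stop at 14 N. I then released it.
- **Clamping:** I gripped the knob and turned it about 447° clockwise. Side forces on the tool stayed under about 8 N at each reading.

Last checks, from the top camera after letting go:
- **Stop:** the blank's far end agrees with the stop face to within about 1 mm.
- **Square to the jaws:** the blank lies at −2.3° against the vise's −2.4°, well inside the limit.
- **Clamp force:** the red face is pressed back about 11.5 of 14 mm, give or take 1 mm. That works out to about 17 N; I worked it out from the spring rate and did not measure it.
- **Crank:** the jaw edge did not move back after I released the knob.
- **Rest of the bench:** the black blank, can and brush look unmoved by eye. The arm hid the jar and most of the screwdriver in the last view, but the tool never went near either of them.

No check failed. The only disagreement was in the calibration: early estimates of the jaw gap from the two cameras differed by about 5 mm. I set the final turn from the red face's gap in the picture instead.

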